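Unlatch a vial cage and hold its spring gate wide open

TASK

Open the vial cage for a colleague: squeeze the two red posts of the first catch together as far as they go, then squeeze the two yellow posts together in the same way. Then take the gate by its green handle, swing it out past the ball detent until it is nearly at its stop, and finish while still holding it wide open by the handle with both catches left squeezed. Do not move or tip the beaker, the measuring cylinder or the tape roll that stand to the right of the cage.

Things in the scene. Friction and masses are not known exactly. Their poses are not given: they have to be found in the camera images.
- cage: Vial cage fixed to the bench: blue base, clear walls, flat aluminium roof whose top is 120 mm above the bench. About 108 deep (x) by 176 wide (y) mm. Origin: centre of its underside. Its x points to its back, y to its left as seen from its front, z up; the gate is the front wall, at x = -60 mm. A blue tongue with the brass detent ball lies on the bench before the gate. Position and yaw (0.2 to 0.75 rad) vary.
- red_fixed (a point): The fixed red post of the first catch: upright, 12 mm diameter, 46 mm tall, standing on the roof. This point is on its axis, 28 mm above the roof (148 mm above the bench), at the height to grip; the post's top is 18 mm higher.
- red_moving (a point): Point on the axis of the moving red post, 28 mm above the roof; 12 mm diameter, top 18 mm higher. It starts 32 mm from the fixed red post, on its +y side (cage axes), and moves toward it on an arc of 45 mm radius to about 18 mm between axes, where the catch stops. It resists with about 6 N and stays where it is pushed. A thin steel arm runs forward from its foot, under 18 mm above the roof.
- yellow_fixed (a point): The fixed yellow post of the second catch: upright, 12 mm diameter, 46 mm tall, standing on the roof. This point is on its axis, 28 mm above the roof; top 18 mm higher.
- yellow_moving (a point): Point on the axis of the moving yellow post, 28 mm above the roof; 12 mm diameter, top 18 mm higher. It starts 32 mm from the fixed yellow post, on its +y side (cage axes), and slides straight toward it to 18 mm between axes, where it stops; resists with about 6 N and stays where it is pushed. It is barred until the red catch has been squeezed.
- red_catch (a joint): Angle of the red catch's crank: 0 to 0.04 rad at the start (latched), 0.31 rad squeezed right home.
- yellow_catch (a joint): Travel of the yellow catch's slide: 0 m latched, 0.014 m squeezed right home.
- handle_grip (a point): The gate's green handle: an upright round post, 16 mm diameter, its foot 108 mm and its top 184 mm above the bench, on the gate's free end 25 mm before the gate; it turns with the gate. This point is on its axis, 166 mm above the bench: where to grip from above. 152 mm from the hinge axis.
- gate_hinge (a point): Point on the gate's upright hinge axis, at the height of handle_grip (the hinge is at the gate's +y end, cage axes).
- gate (a joint): Opening angle of the gate: 0 shut, 1.5 rad at its stop. It opens toward the cage's front (-x), the free end going clockwise as seen from above. A spring always closes it (about 1.6 N at the handle when shut, 4.5 N when wide), at about 0.63 rad it meets the detent ball, and it takes about 9 N at the handle to ride over it (clear by 0.85 rad). Let go, it swings back. From 1.15 rad it counts as wide open.
- beaker_big_mid (a point): Loose beaker, 72 mm diameter, 95 mm tall; its centre, half-way up. Bystander.
- cylinder_mid (a point): Loose clear measuring cylinder, 60 mm wide foot, 162 mm tall; its centre, half-way up. Bystander.
- tape_mid (a point): Loose roll of cream tape lying flat, 80 mm diameter, 19 mm tall; its centre. Bystander.

How it is judged:
By the outcome, as a careful person would: the job done as asked, in the order asked, and still so for the second after the job is handed in, while the arm keeps its last pose, push and grip.
It also fails if it takes over 64 s, if anything falls off the work surface, if the arm or the gripper's body presses on something with over 40 N, if the wrist force passes 120 N, or if a joint passes its speed limit or range.

ROBOT

A 7-joint arm with a two-finger parallel gripper is mounted at the origin on a cart in front of the work surface, level with it; the furniture and walls round the work are solid. World frame = base frame: x ahead of the robot, y to its left, z up, the work surface at z = 0. Lengths are in m, angles in rad, forces in N, time in s.
With the tool pointing down it reaches from about 0.4 to 0.75 m from the base axis. Payload 19.5 kg.
Tool frame: the origin (TCP) lies at the very end of the fingers, on their centre line; the grasp point (between the pads) lies 19 mm behind it (env.hold_point_z is the distance from the TCP to the grasp point, in m); z points along the fingers, y is the line along which they close (so a half turn about z gives the same grasp; the last joint's range is limited). The gripper opens to 85 mm and grips with 20 to 120 N. Pads are 22 mm wide; open, the fingers measure 114 mm over their backs; the gripper's body (76 mm by 85 mm) begins 54 mm behind the grasp point. The pads swing forward as they close: fully open they stand 13 mm farther back than shut.
Start: joints at [-1.313, 0.707, -0.028, 1.485, 0.022, 0.951, -0.075], TCP at [0.17, 0.549, 0.231] pointing down, gripper open.
Joint ranges: [-2.71, 2.71], [-0.32, 2.16], [-1.57, 1.52], [0, 2.45], [-1.46, 4.6], [0, 2.02], [-2.83, 2.83]. Speed limits (rad/s): [1.89, 1.89, 2.57, 2.57, 3.01, 3.01, 3.01].

INTERFACE

Orientations are given as a rotation vector (axis times angle).
In Python, from station import env gives the robot as it stands. Calls block until the motion is done:
- env.move_pose(position, orientation): joint-space move of the TCP to a pose.
- env.line_to(position, max_speed=0.15, orientation=None, max_force=None): straight line of the TCP; orientation=None keeps the orientation; max_speed is the mean speed in m/s. With max_force (N) it stops when the force on the tool has changed by that much, and returns True; else False.
- env.movej(angles): joint-space move.
- env.ungrasp() and env.grasp(squeeze=None): open the fingers fully, or close them until they stop; squeeze is the grip in N (None keeps the last).
- env.sleep(seconds).
- env.inverse_kinematics(position, orientation): joint angles nearest the present ones, or None.
- env.state(): the state.
- env.capture(name): name is "scene" or "side" or "wrist"; returns the picture (480x640x3 uint8, blue, green, red); there is no depth.
- env.camera_model(name): a dict with "intrinsics" (3x3 intrinsics, pixels), "world_to_cam" (4x4, takes a point from world to camera coordinates). Camera axes: x right, y up, looking along -z (the intrinsics and any distortion apply to the point x, -y, -z); pixel columns grow to the right and rows downward; lengths in m; the calibration is good to about 2 mm. A picture is of the moment at which its call begins: read the wrist's pose just before it. camera_model takes no time and is no camera call; for the wrist camera it gives the pose at the moment of the call.
A pose or a line that the arm cannot do raises env.Unreachable and nothing moves.
- env.job_done(): hands the job in; it is judged then, once.
The state is a dict: "time_s": time; "qpos": joint angles; "qvel": joint speeds; "joint_efforts": joint torques, N m; "eef_pos": TCP position; "ee_rot": TCP orientation; "wrist_force": force on the tool from outside, world axes, zero at the start; "wrist_torque": the same for the moment, N m; "finger_gap": finger opening in m; "finger_force": force on a finger pad.
Only numpy, scipy, OpenCV 4.12 (cv2) and the standard library are available. Lean on these libraries where they do the work, as an engineer would, in place of code of your own. Each camera call takes 0.05 s, during which the arm holds its last target. There are 200 camera calls.

## Working session

There is one attempt and no reset: what is moved stays moved. The work goes in short steps, each a Python script; the robot and the scene stay as the last script left them, time stands still between calls to the robot, and variables do not carry over. Pictures are saved under pics/ and viewed, at most 10 in all, crops included, and the job is handed in when it is done.

```bash
mkdir -p pics; ls
python3 - <<'E'
from station import env
import cv2,numpy as np
for n in ("scene","side"):
    cv2.imwrite(f"pics/{n}0.png",env.capture(n)); m=env.camera_model(n); print(n,{k:np.round(v,4).tolist() if not isinstance(v,str) else v for k,v in m.items()})
s=env.state(); print(s['ee_rot'],s['time_s'],s['finger_gap'],env.hold_point_z)
E
```

```text
pics
scene {'intrinsics': [[519.1374, 0.0, 327.0706], [0.0, 519.1374, 227.4151], [0.0, 0.0, 1.0]], 'world_to_cam': [[0.8861, -0.4631, -0.0158, -0.4833], [0.2884, 0.5245, 0.801, -0.2914], [-0.3627, -0.7144, 0.5984, -1.0604], [0.0, 0.0, 0.0, 1.0]]}
side {'intrinsics': [[561.4281, 0.0, 314.861], [0.0, 561.4281, 241.8735], [0.0, 0.0, 1.0]], 'world_to_cam': [[0.9931, 0.116, 0.0165, -0.5407], [-0.0824, 0.5909, 0.8025, -0.0789], [0.0833, -0.7984, 0.5964, -1.5812], [0.0, 0.0, 0.0, 1.0]]}
[-4.69204067e-01 -3.10621241e+00  1.52630450e-03] 0.1 0.08528089667290462 0.0187
```

View pics/scene0.png

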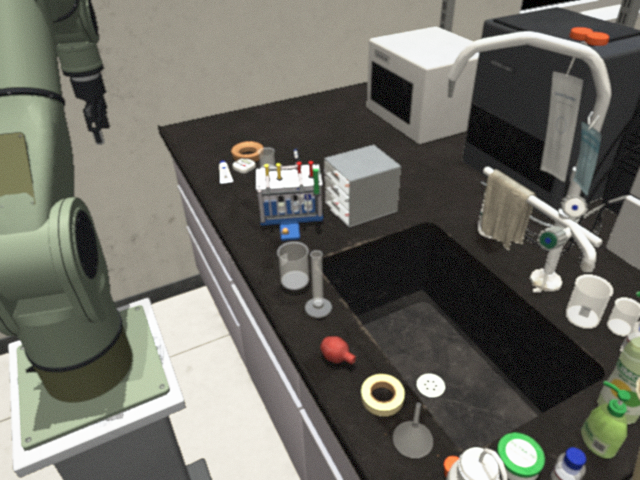

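View pics/side0.png

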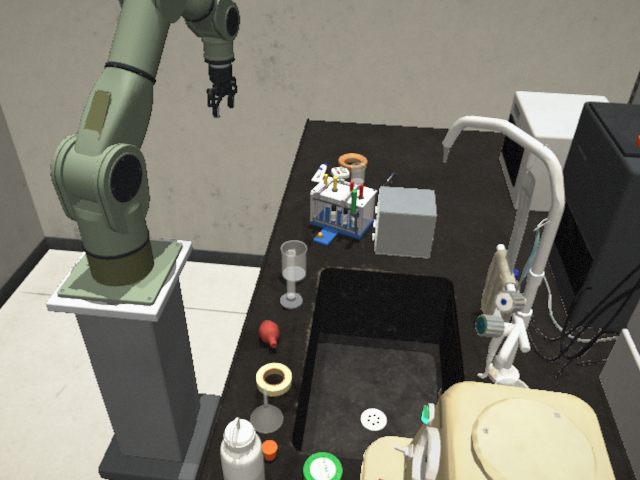

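The cage stands at about scene (290,190) and side (342,205). The tongue is at scene (290,230), the beaker at scene (293,265), the cylinder at (318,290) and the tape at (383,395). I'll zoom in on the posts.

Run:
```python
import cv2,numpy as np
a=cv2.imread("pics/scene0.png")[145:245,245:335]; b=cv2.imread("pics/side0.png")[160:260,300:390]
r=lambda i:cv2.resize(i,(396,440),interpolation=cv2.INTER_CUBIC)
cv2.imwrite("pics/crop0.png",np.hstack([r(a),r(b)]))
from station import env
for n in("scene","side"):
    T=env.camera_model(n)["world_to_cam"];print(-T[:3,:3].T@T[:3,3])
```

```text
[ 0.12770479 -0.82846576  0.86036246]
[ 0.66218195 -1.1530647   1.0152688 ]
```

View pics/crop0.png

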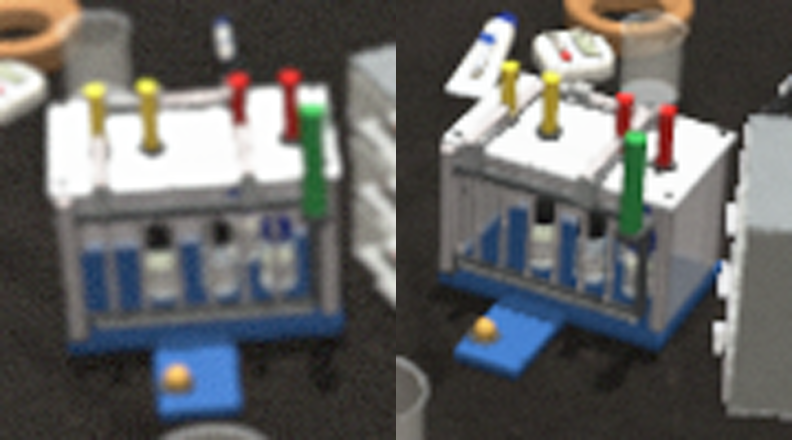

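Scene crop (left panel) tops: yellow (96,86) and (148,84), red (239,77) and (290,73), green (312,108). Side panel tops: yellow (510,64) and (551,76), red (625,97) and (668,108), green (637,135). In each pair the left post is the moving one, as its arm or slide shows. The gate is shut.

```bash
cat > h.py <<'E'
from station import env
import numpy as np, cv2
def P(n):
    m=env.camera_model(n); return np.array(m["intrinsics"])@np.diag([1,-1,-1])@np.array(m["world_to_cam"])[:3]
def ray_z(n,uv,z):
    p=P(n); A=np.c_[p[:,0],p[:,1],-np.r_[uv,1]]
    return np.linalg.solve(A,-(p[:,2]*z+p[:,3]))[:2]
E
python3 - <<'E'
from h import *
s=np.array([(96,86),(148,84),(239,77),(290,73),(312,108)])/4.4+[245,145]
d=np.array([(114,64),(155,76),(229,97),(272,108),(241,135)])/4.4+[300,160]
X=cv2.triangulatePoints(P("scene"),P("side"),s.T.copy(),d.T.copy());X=(X[:3]/X[3]).T
z=[.166]*4+[.184]
for i,n in enumerate(["yM","yF","rM","rF","gr"]):
    a,b=ray_z("scene",s[i],z[i]),ray_z("side",d[i],z[i]); print(n,X[i].round(4),a.round(4),b.round(4))
for u in [(293,285),(318,308),(383,395)]: print(ray_z("scene",u,0.005).round(3))
E
```

```text
yM [0.5372 0.3267 0.1665] [0.5374 0.3275] [0.5371 0.3277]
yF [0.5665 0.3152 0.1658] [0.5661 0.3143] [0.5665 0.3155]
rM [0.6184 0.2952 0.1658] [0.6183 0.295 ] [0.6184 0.2947]
rF [0.6479 0.2846 0.1658] [0.6477 0.2841] [0.6479 0.2844]
gr [0.6299 0.2182 0.1819] [0.6273 0.2122] [0.63   0.2171]
[0.467 0.027]
[ 0.486 -0.069]
[ 0.491 -0.335]
```

```bash
cat >> h.py <<'E'
from scipy.spatial.transform import Rotation as Ro
yaw=1.208
xc=np.array([np.cos(yaw),np.sin(yaw)]); yc=np.array([-xc[1],xc[0]])
rF=np.array([.6478,.2844]); yF=np.array([.5664,.3152]); H0=np.array([.630,.2175])
hinge=H0+.025*xc+.1499*yc
def ori(th): # tool z down, tool y at world angle th
    y=np.array([np.cos(th),np.sin(th),0]); z=np.array([0,0,-1.])
    return Ro.from_matrix(np.c_[np.cross(y,z),y,z]).as_rotvec()
def hp(a): # handle xy at gate angle a
    v=H0-hinge; c,s=np.cos(a),np.sin(a); return hinge+np.array([c*v[0]+s*v[1],-s*v[0]+c*v[1]])
def brief(t=""):
    s=env.state(); print(t,round(s['time_s'],2),np.round(s['eef_pos'],4),'gap',round(s['finger_gap'],4),'F',np.round(s['wrist_force'],1),'ff',np.round(s['finger_force'],1),'q',np.round(s['qpos'],2))
E
python3 - <<'E'
from h import *
print(hinge, hp(1.38), np.arctan2(*(H0-hinge)[::-1]))
for u,z in [((378,250),0.0),((435,256),0)]: print("box foot",ray_z("side",u,z))
for z in(.08,.1,.12,.14,.16): print(z,ray_z("side",(378,190),z),ray_z("scene",(325,155),z), ray_z("side",(376,228),z),ray_z("scene",(357,180),z))
th=yaw+np.pi/2
for k in(0,-np.pi):
  for n,p,z in(("r",rF+.009*yc,.30),("r",rF+.009*yc,.136),("y",yF+.009*yc,.136)):
    q=env.inverse_kinematics([*p,z],ori(th+k)); print(k,n,None if q is None else np.round(q,2))
for a in (0,.3,.6,.9,1.2,1.4):
  p=hp(a)
  for b in (0,.5,1,1.5,2,2.5,3):
    q=env.inverse_kinematics([*p,.147],ori(-b)); print(a,b,None if q is None else np.round(q,2)) if b in(0,1,2,3) or q is None else 0
E
```

```text
[0.49872953 0.2940707 ] [0.44844255 0.15066139] -0.5280531824869034
box foot [0.71173537 0.19166078]
box foot [0.87961624 0.18556802]
0.08 [0.6995361  0.40336334] [0.76822107 0.43750066] [0.69931557 0.19035822] [0.78048859 0.26253678]
0.1 [0.69873731 0.37008033] [0.7518052  0.40505506] [0.6985215  0.16163016] [0.76375832 0.23457535]
0.12 [0.69793852 0.33679732] [0.73538934 0.37260946] [0.69772743 0.1329021 ] [0.74702805 0.20661392]
0.14 [0.69713973 0.30351431] [0.71897347 0.34016386] [0.69693335 0.10417404] [0.73029778 0.17865249]
0.16 [0.69634094 0.2702313 ] [0.7025576  0.30771826] [0.69613928 0.07544598] [0.7135675  0.15069106]
0 r [-0.33  0.93 -0.52  0.73  0.41  1.55  2.11]
0 r [-0.28  1.06 -0.55  1.03  0.51  1.17  2.  ]
0 y [-0.34  0.96 -0.52  1.32  0.51  1.    1.82]
-3.141592653589793 r [-0.57  0.93  0.37  0.75 -0.3   1.5  -0.68]
-3.141592653589793 r [-0.58  1.05  0.33  1.05 -0.32  1.09 -0.63]
-3.141592653589793 y [-0.7   0.95  0.3   1.33 -0.31  0.91 -0.69]
0 0 [-0.46  0.96  0.2   1.21 -0.2   0.99 -0.24]
0 1 [-0.56  0.99  0.45  1.21 -0.44  1.03 -1.06]
0 2 [-0.76  1.25  1.3   1.2
[... 368 characters left out ...]

0.6 2 [-0.8   1.18  1.3   1.57 -1.17  1.32 -1.34]
0.6 3 [ 0.01  0.9  -0.7   1.54  0.67  0.95  2.37]
0.9 0 [-0.42  0.78  0.17  1.72 -0.2   0.66 -0.14]
0.9 1 [-0.54  0.81  0.41  1.73 -0.46  0.7  -0.89]
0.9 2 [-0.8   1.03  1.07  1.73 -1.04  1.06 -1.34]
0.9 3 [ 0.03  0.85 -0.69  1.71  0.69  0.85  2.3 ]
1.2 0 [-0.45  0.73  0.17  1.88 -0.22  0.55 -0.14]
1.2 1 [-0.57  0.76  0.4   1.88 -0.49  0.6  -0.86]
1.2 2 [-0.85  0.99  1.07  1.89 -1.07  0.99 -1.27]
1.2 3 [ 0.    0.79 -0.67  1.86  0.71  0.75  2.21]
1.4 0 [-0.49  0.71  0.16  1.96 -0.22  0.49 -0.17]
1.4 1 [-0.61  0.73  0.38  1.97 -0.51  0.54 -0.87]
1.4 2 [-0.9   0.96  1.07  1.97 -1.1   0.95 -1.24]
1.4 3 [-0.04  0.76 -0.65  1.95  0.72  0.68  2.14]
```

Run:
```python
from h import *
o=ori(yaw-np.pi/2); c=rF+.009*yc
env.move_pose([*c,.235],o); brief()
im=env.capture("wrist"); p=P("wrist")
for n,q,z in(("rF",rF,.166),("rM",rF+.032*yc,.166),("yF",yF,.166),("yM",yF+.032*yc,.166),("H",H0,.184)):
    u=p@np.r_[q,z,1]; u=u[:2]/u[2]; print(n,u.round(1)); cv2.circle(im,tuple(int(v) for v in u.round()),3,(255,0,255),1)
cv2.imwrite("pics/w1.png",im)
```

```text
2.04 [0.6388 0.2888 0.2351] gap 0.0852 F [ 0.7  0.7 -0.1] ff 0.0 q [-0.58  0.96  0.36  0.9  -0.3   1.32 -0.65]
rF [334.1 256.2]
rM [285.3 256.1]
yF [201.4 255.9]
yM [152.7 255.8]
H [344.1 361.8]
```

View pics/w1.png

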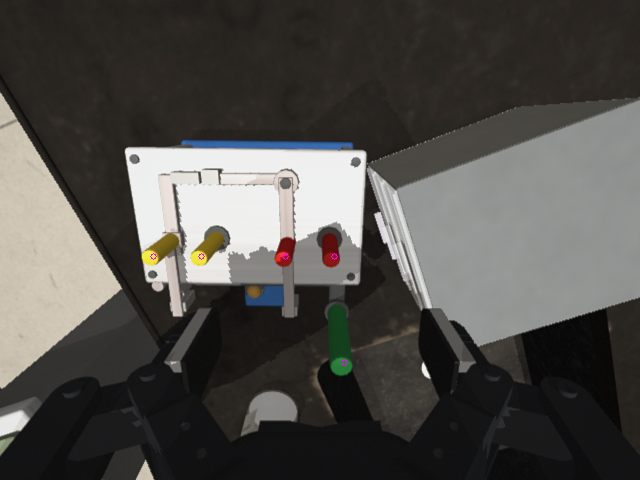

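The predicted dots sit on all the post tops, within about 3 px. The drawer box's top-left edge runs from about (397,187) to (440,345), so I'll triangulate how close it comes.

Run:
```python
from h import *
w=np.array([(397.,187),(440,345)]); s=np.array([(325.,155),(357,180)])
# which is which is ambiguous: try the side camera too
for n,q in(("scene",s),("side",np.array([(378.,190),(376,222)]))):
    X=cv2.triangulatePoints(P("wrist"),P(n),w.T.copy(),q.T.copy());print(n,(X[:3]/X[3]).T.round(3))
for k in(.1,.12,.14,.16): print(k,[ray_z("wrist",u,k).round(3) for u in w])
c=rF+.009*yc; print("finger outer corners",[(c-.057*yc+d*xc).round(3) for d in(-.011,.011)])
```

```text
scene [[0.703 0.311 0.158]
 [0.715 0.169 0.146]]
side [[0.699 0.307 0.138]
 [0.698 0.158 0.123]]
0.1 [array([0.709, 0.297]), array([0.704, 0.14 ])]
0.12 [array([0.706, 0.302]), array([0.702, 0.156])]
0.14 [array([0.703, 0.307]), array([0.699, 0.172])]
0.16 [array([0.7  , 0.312]), array([0.696, 0.188])]
finger outer corners [array([0.689, 0.257]), array([0.697, 0.278])]
```

Run:
```python
from h import *
c=rF+.011*yc
env.line_to([*c,.175],max_speed=.1)
print(env.line_to([*c,.138],max_speed=.05,max_force=8)); brief()
env.grasp(30); brief()
env.sleep(.3); brief()
cv2.imwrite("pics/w2.png",env.capture("wrist"))
```

```text
False
 3.73 [0.6377 0.2883 0.1383] gap 0.0851 F [-0.4  0.  -0.3] ff 0.0 q [-0.59  1.04  0.33  1.05 -0.33  1.09 -0.62]
 4.3 [0.6372 0.2891 0.1385] gap 0.029 F [-3.6  1.7  5.9] ff 30.5 q [-0.59  1.04  0.33  1.05 -0.33  1.09 -0.62]
 4.6 [0.6372 0.2891 0.1385] gap 0.029 F [-4.1  2.5  5.9] ff 30.5 q [-0.59  1.04  0.33  1.05 -0.33  1.09 -0.62]
```

View pics/w2.png

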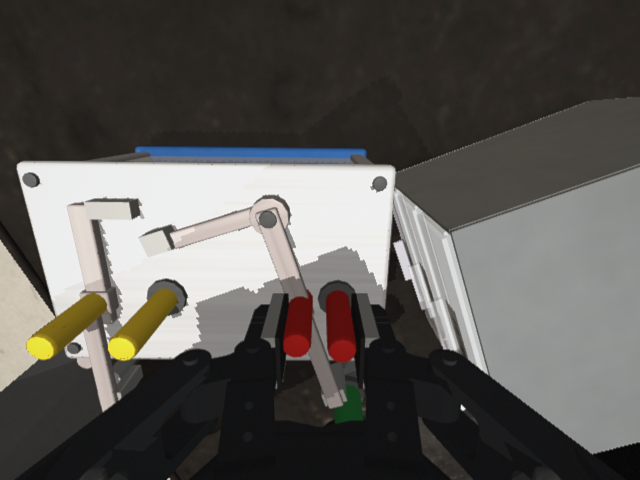

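The red posts (pixels 298 and 341, row 350) are squeezed together: the gap is 29 mm, close to the expected 30, and the crank no longer bars the yellow slide. Yellow next.

Run:
```python
from h import *
env.ungrasp(); c=rF+.011*yc
env.line_to([*c,.20],max_speed=.12); 
c=yF+.010*yc
env.line_to([*c,.20],max_speed=.12)
print(env.line_to([*c,.138],max_speed=.08,max_force=8)); brief()
env.grasp(30); env.sleep(.3); brief()
env.ungrasp(); env.line_to([*c,.215],max_speed=.12); brief()
im=env.capture("wrist"); p=P("wrist")
for q,z in((rF,.166),(rF+.018*yc,.166),(yF,.166),(yF+.018*yc,.166),(H0,.184)):
    u=p@np.r_[q,z,1]; u=u[:2]/u[2]; cv2.circle(im,tuple(int(v) for v in u.round()),3,(255,0,255),1)
cv2.imwrite("pics/w3.png",im)
```

```text
False
 7.7 [0.5573 0.3188 0.1385] gap 0.0857 F [-0.2 -0.7  0.7] ff 0.0 q [-0.71  0.95  0.33  1.33 -0.34  0.92 -0.66]
 8.56 [0.5559 0.3196 0.1385] gap 0.0281 F [-8.8  1.   9.5] ff 29.5 q [-0.71  0.95  0.33  1.33 -0.34  0.92 -0.66]
 9.94 [0.5568 0.3187 0.2143] gap 0.0855 F [ 1.2 -0.9 -0.4] ff 0.0 q [-0.72  0.86  0.36  1.24 -0.31  1.09 -0.69]
```

View pics/w3.png

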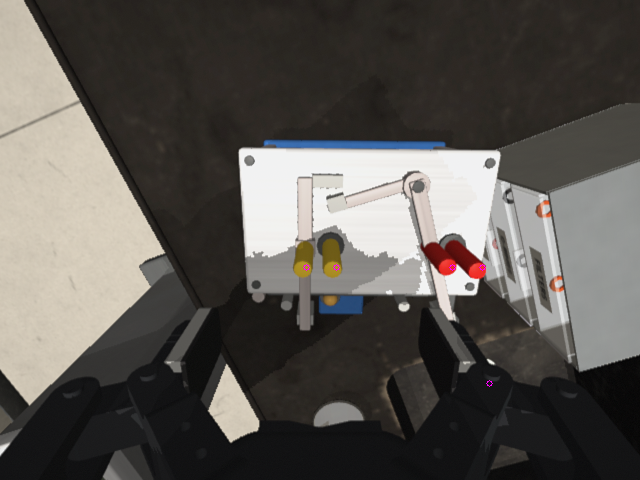

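Both catches are squeezed: the yellow gap is 28 mm, and the moving posts sit on their predicted dots at (306,267) and (448,268). Now the handle.

Run:
```python
from h import *
t0=.5
env.move_pose([*H0,.235],ori(t0)); brief()
im=env.capture("wrist"); cv2.imwrite("pics/w4.png",im)
print(env.line_to([*H0,.147],max_speed=.08,max_force=8)); brief("down")
env.grasp(60); env.sleep(.2); brief("grip")
for a in(.07,.14,.21,.28):
    env.line_to([*hp(a),.147],max_speed=.06,orientation=ori(t0-a)); s=env.state()
    F=s['wrist_force'][:2]; r=(hp(a)-hinge)/.152; print(a,s['finger_gap'],'rad',F@r,'tan',F@[r[1],-r[0]],'z',s['wrist_force'][2],s['eef_pos'][:2]-hp(a))
```

```text
10.87 [0.6295 0.2183 0.2345] gap 0.0855 F [-0.6 -0.5  0.2] ff 0.0 q [-0.42  0.87  0.11  1.09 -0.09  1.19  0.18]
False
down 12.17 [0.6302 0.2176 0.1475] gap 0.0855 F [0.9 1.1 0.9] ff 0.0 q [-0.42  0.95  0.09  1.21 -0.09  0.99  0.19]
grip 13.02 [0.6277 0.2169 0.1471] gap 0.0146 F [-22.4  -6.2  15.4] ff 58.3 q [-0.42  0.95  0.09  1.21 -0.09  0.99  0.19]
0.07 0.014335044118811174 rad -9.60578777821128 tan -0.16522295617567462 z 6.647919791658437 [-0.0011034   0.00137491]
0.14 0.013951895596398848 rad -9.103753827719785 tan -1.575590451239377 z 6.194790626816836 [-0.00089436  0.00126375]
0.21 0.014704419773281761 rad -8.41781768212091 tan -1.5886728388225997 z 4.8976486931394225 [-0.00071219  0.00119335]
0.28 0.014439360580142736 rad -5.992389397148825 tan -1.419656223101399 z 4.415032183779877 [-0.0005263   0.00110008]
```

Run:
```python
from h import *
t0=.5
for a in np.arange(.36,1.401,.08):
    env.line_to([*hp(a),.147],max_speed=.06,orientation=ori(t0-a)); s=env.state()
    F=s['wrist_force'][:2]; r=(hp(a)-hinge)/.152; print(round(a,2),round(s['finger_gap'],4),'rad %.1f tan %.1f z %.1f'%(F@r,F@[r[1],-r[0]],s['wrist_force'][2]),(s['eef_pos'][:2]-hp(a)).round(4))
    if np.linalg.norm(s['wrist_force'])>35 or s['finger_gap']<.012: break
env.sleep(.3); brief()
w=env.capture("scene")[130:350,210:370]; d=env.capture("side")[150:320,270:394]
cv2.imwrite("pics/end.png",np.hstack([cv2.resize(w,None,fx=2.5,fy=2.5),cv2.resize(d,(400,550))]))
```

```text
0.36 0.0146 rad -4.7 tan -0.7 z 4.6 [-0.0004  0.001 ]
0.44 0.0144 rad -5.4 tan -1.4 z 5.5 [-0.0001  0.0008]
0.52 0.0146 rad -5.7 tan -2.4 z 7.6 [0.0001 0.0006]
0.6 0.0148 rad -3.7 tan -1.3 z 6.6 [0.0003 0.0004]
0.68 0.0145 rad -2.5 tan -4.6 z 6.3 [0.0008 0.0004]
0.76 0.0143 rad -3.3 tan 0.5 z 6.2 [0.0007 0.    ]
0.84 0.014 rad 0.6 tan 0.7 z 9.0 [ 0.0003 -0.0003]
0.92 0.0146 rad 1.0 tan -1.8 z 6.9 [ 0.0007 -0.0005]
1.0 0.0142 rad 4.2 tan -2.8 z 7.1 [ 0.0008 -0.0008]
1.08 0.0146 rad 5.6 tan -1.7 z 7.6 [ 0.0008 -0.0011]
1.16 0.0146 rad 7.6 tan -2.8 z 8.0 [ 0.0007 -0.0013]
1.24 0.0148 rad 10.7 tan -2.6 z 9.0 [ 0.0006 -0.0016]
1.32 0.0147 rad 12.1 tan -2.9 z 9.4 [ 0.0005 -0.0018]
1.4 0.0145 rad 15.3 tan -3.1 z 11.5 [ 0.0003 -0.002 ]
 19.52 [0.4461 0.1496 0.1473] gap 0.0149 F [ -2.4 -14.4  11.8] ff 60.0 q [-0.63  0.74  0.43  1.97 -0.56  0.55 -0.71]
```

View pics/end.png

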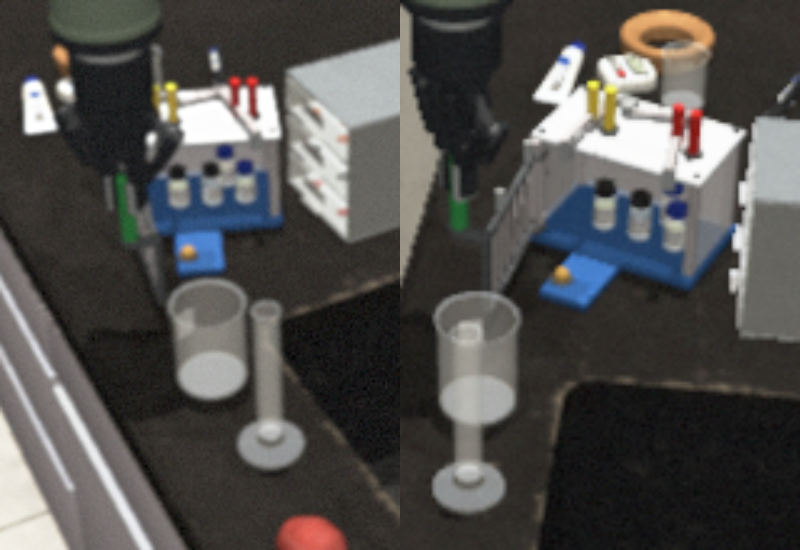

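The gate stands wide open past the ball, with the green handle gripped at about (127,210) in the left panel. Both post pairs are still together, and the beaker and cylinder are where they started.

```bash
python3 -c "
from station import env
print(env.job_done())"
```

```text
the job is handed in; nothing more can be done
None
```

I handed the job in at about 19.5 s: red catch squeezed home first, then yellow, and the gate swung past the detent to about 1.4 rad and still held by its handle. The last pictures show both catches still squeezed and the beaker and cylinder unmoved; the tape roll was out of frame, but the arm never went near it.

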